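# Put the stray desk supplies back into the organiser set

## Robot

A 6-joint arm with a two-finger parallel gripper is mounted at the origin on a cart in front of the work surface, level with it; the furniture and walls round the work are solid. World frame = base frame: x ahead of the robot, y to its left, z up, the work surface at z = 0. Lengths are in m, angles in degrees, forces in N, time in s.
With the tool pointing down it reaches from about 0.35 to 0.875 m from the base axis. Payload 4.2 kg.
Tool frame: the origin (TCP) lies between the finger pads, 19 mm behind the fingertips; this is the grasp point; z points along the fingers, y is the line along which they close (so a half turn about z gives the same grasp; the last joint's range is limited). The gripper opens to 87 mm and grips with 3 to 60 N. Pads are 19 mm wide; open, the fingers measure 117 mm over their backs; the gripper's body (75 mm by 190 mm) begins 51 mm behind the grasp point.
Start: joints at [89.645, 22.042, 0.453, 0, -68.411, -14.817], TCP at [0.164, 0.603, 0.241] pointing down, gripper open.
Joint ranges: [-179.83, 179.83], [-69.29, 118.12], [-61.27, 80.66], [-181.25, 117.63], [-171.15, -9.14], [-177.46, 177.46]. Speed limits (degrees/s): [159.86, 159.86, 180, 180, 180, 180].

## Interface

Orientations are given as a 3x3 rotation matrix whose columns are the frame's x, y, z axes.
In Python, from station import sensors, eyes, workorder gives the robot as it stands.
- The arm moves only by the shell command python3 -m handwheel 'ROWS'. ROWS is a JSON list of rows, 1 to 8 of them, each of 7 numbers: the opening from 0.0 (shut) to 1.0 (fully open), then dx, dy, dz in m, then a rotation vector rx, ry, rz in degrees; each row is the pose to reach, as a shift and turn from the pose commanded when the command began, along the tool's axes at that moment; what a row does not reach only later rows make up. A row lasts 1/10 s, in which the tool goes at most 0.05 m and 8.59 degrees, less where a joint would pass 70% of its speed; a pose out of reach is approached as far as the arm can. The fingers move at their own pace and stop on an object; the grip force is fixed at half the most. Time passes only in rows, so rows that do not move let the fingers close. It prints the time, the measured TCP pose, the force, the opening and the grip force at its end.
- sensors.sense(): the state, without advancing time (a new reading comes with each control period).
- eyes.capture(name): name is "scene" or "top"; returns a dict with "pixels" (384x512x3 uint8, red, green, blue), "z_map" (384x512 float32, m along the optical axis (not along the pixel's ray), 0 where there is no reading), "K" (3x3 intrinsics, pixels), "world_from_camera" (4x4, takes a point from camera to world coordinates). Camera axes: x right, y up, looking along -z (the intrinsics and any distortion apply to the point x, -y, -z); pixel columns grow to the right and rows downward; lengths in m; the calibration is good to about 2 mm. A picture is of the moment at which its call begins.
- workorder.finish_job(): hands the job in; it is judged then, once.
The state is a dict: "time_s": time; "joints": joint angles; "joint_velocities": joint speeds; "effort": joint torques, N m; "tcp_pos": TCP position; "ee_rot": TCP orientation; "wrist_force": force on the tool from outside, world axes, zero at the start; "moment": the same for the moment, N m; "gripper_width": opening from 0.0 (shut) to 1.0 (fully open); "gripper_force": force on a finger pad.
Only numpy, scipy, OpenCV 4.12 (cv2) and the standard library are available. Lean on these libraries where they do the work, as an engineer would, in place of code of your own. Each camera call takes 0.05 s, during which the arm holds its last target. There are 200 camera calls.

## Task

Put the four stray desk supplies away where each kind belongs: the highlighter into the empty lane of the tray that already holds a highlighter, the pen into the empty lane of the tray that already holds a pen, the rubber stamp standing on its block in the empty bay beside the ink pad, and the glue stick standing upright in the round cup. Lay the highlighter and the pen flat on the tray floor, and leave the highlighter and the pen that are already in the trays lying in their lanes.

Things in the scene. Friction and masses are not known exactly. Their poses are not given: they have to be found in the camera images.
- highlighter: The stray highlighter: a thick blue marker lying loose left of the trays, in front of the keyboard, 16 (x) x 128 (y, along it) x 17 mm, 20 g, does not roll. Origin: centre of its underside, z up. Grip it across its width at the middle.
- pen: The stray pen: slim blue ballpoint, thinner than the highlighter, lying loose left of the trays, in front of the keyboard, 12 (x) x 145 (y, along it) x 9 mm, 15 g. Origin: centre of its underside, z up. Grip it across its width at the middle with the fingertips just above the desk.
- stamp: The stray rubber stamp standing on its block left of the trays, in front of the keyboard: wooden block 27 (x) x 50 (y) x 18 mm, on it a round wooden knob 28 mm wide up to 68 mm height; about 60 g. Origin: centre of the block's underside, z up through the knob. Grip the knob from above, TCP about 52 mm above the origin.
- glue_stick: The stray glue stick: round white and yellow tube standing left of the trays, in front of the keyboard, 26 mm in diameter, 90 mm high, about 30 g. Origin: centre of its foot, z up. Grip it near its top.
- marker_tray: Grey tray with an orange highlighter in its +x lane (farther from the robot); its -x lane is empty. Fixed; 97 (x) x 167 (y) x 22 mm, floor 6, walls 2.5. Two lanes along y, 44 x 162 mm inside, centre lines at x = -24 and +24 mm, parted by a rib 10 mm above the floor at the ends. Long walls (middle 64 mm) and rib are cut away to the floor for the fingers. Origin: centre of underside, z up.
- pen_tray: Second grey tray, same shape, size and frame as the marker tray, fixed; told apart only by what lies in it: a slim white pen in its -x lane (nearer the robot). Its +x lane is empty, centre line at x = +24 mm, and takes the stray pen. Origin: centre of underside, z up.
- stamp_tray: Grey tray with a flat dark blue ink pad (17 mm high, fixed) in it. Fixed; 97 (x) x 167 (y) x 22 mm outside, floor 6, walls 2.5, no cut-outs. A cross wall 18 mm high parts the ink pad from the empty stamp bay at the +y end: 92 (x) x 45 mm (y) inside, centre at (0, +58 mm). The stamp's block goes in with its long side along the tray's x. Origin: centre of underside, z up.
- glue_cup: Grey round plastic cup on a slightly wider foot, fixed: 50 mm high, 54 mm across outside, 47 mm inside, inner floor 6 mm above the desk. Origin: centre of its underside, z up.
- resting_highlighter: The orange highlighter already lying in the marker tray's +x lane (16 x 128 x 17 mm, loose, 20 g). Origin: centre of its underside; y axis along it. It stays where it is.
- resting_pen: The white pen already lying in the pen tray's -x lane (11 x 145 x 9 mm, loose, 15 g). Origin: centre of its underside; y axis along it. It stays where it is.
Mind the look-alikes: they are no part of the job. Several things look just like the stamp: the one meant starts nearest to the robot's base.

How it is judged (in metres and radians):
At the end, for the whole second after the job is handed in: Highlighter and pen flat in the empty lanes (middle within 20 mm of the lane's centre line, 18 mm of its middle lengthwise); stamp upright on its bay's floor; glue stick upright (8 degrees) on the cup's floor; the highlighter and pen already in trays still in their lanes; all at rest (x of highlighter in the frame of marker_tray between -0.044 and -0.004 m and y of highlighter in the frame of marker_tray between -0.018 and 0.018 m and angle between highlighter's own y axis and vertical between 1.5 and 1.64 rad and z of each of highlighter, resting_highlighter in the frame of marker_tray below 0.025 m and linear speed of each of highlighter, pen, stamp, glue_stick below 0.02 m/s and x of pen in the frame of pen_tray between 0.004 and 0.044 m and y of pen in the frame of pen_tray between -0.018 and 0.018 m and angle between pen's own y axis and vertical between 1.5 and 1.64 rad and z of each of pen, resting_pen in the frame of pen_tray below 0.018 m and x of stamp in the frame of stamp_tray between -0.034 and 0.034 m and y of stamp in the frame of stamp_tray between 0.043 and 0.073 m and z of stamp in the frame of stamp_tray below 0.009 m and angle between stamp's own z axis and vertical below 0.1 rad and horizontal distance between glue_stick and glue_cup below 0.014 m and z of glue_stick in the frame of glue_cup below 0.01 m and angle between glue_stick's own z axis and vertical below 0.15 rad and x of resting_highlighter in the frame of marker_tray between 0.004 and 0.044 m and x of resting_pen in the frame of pen_tray between -0.044 and -0.004 m); the robot touches nothing.
It fails at once if the highlighter already in the marker tray is pushed or dragged more than 25 mm (distance of resting_highlighter from where it was at the start of the episode above 0.025 m).
It fails at once if the pen already in the pen tray is pushed or dragged more than 25 mm (distance of resting_pen from where it was at the start of the episode above 0.025 m).
It also fails if it takes over 102 s, if anything falls off the work surface, if the arm or the gripper's body presses on something with over 40 N, if the wrist force passes 120 N, or if a joint passes its speed limit or range.

## Working session

There is one attempt and no reset: what is moved stays moved. The work goes in short steps, Python scripts to look and compute and a shell command to move; the robot and the scene stay as the last step left them, time stands still between calls to the robot, and variables do not carry over. Pictures are saved under pics/ and viewed, at most 14 in all, crops included, and the job is handed in when it is done.

```bash
ls; mkdir -p pics; python3 - <<'E'
from station import sensors, eyes
import cv2,numpy as np
for n in("scene","top"):
    d=eyes.capture(n); np.savez(f"{n}0.npz",**d); cv2.imwrite(f"pics/{n}0.png",cv2.resize(d["pixels"][:,:,::-1],(800,600),interpolation=cv2.INTER_CUBIC))
    print(n,d["K"].round(1).tolist(),d["world_from_camera"].round(3).tolist(),d.keys(),(d["z_map"]>0).mean())
s=sensors.sense();print(s)
E
```

```text
pics
scene [[398.9, 0.0, 249.2], [0.0, 398.9, 186.5], [0.0, 0.0, 1.0]] [[0.68, 0.487, -0.549, -0.009], [-0.733, 0.43, -0.527, -0.407], [-0.021, 0.76, 0.649, 0.638], [0.0, 0.0, 0.0, 1.0]] dict_keys(['pixels', 'z_map', 'K', 'world_from_camera']) 0.99591064453125
top [[452.3, 0.0, 252.1], [0.0, 452.3, 191.2], [0.0, 0.0, 1.0]] [[-0.014, 0.991, -0.13, 0.362], [-1.0, -0.014, 0.003, 0.072], [0.001, 0.13, 0.992, 1.175], [0.0, 0.0, 0.0, 1.0]] dict_keys(['pixels', 'z_map', 'K', 'world_from_camera']) 0.9959818522135416
{'time_s': 0.1, 'joints': array([ 8.96457739e+01,  2.20876376e+01,  3.87902281e-01, -2.54440675e-02,
       -6.84098064e+01, -1.48179982e+01]), 'joint_velocities': array([ 0.10335592, -0.10455258,  0.15383009,  0.17235892,  0.00714194,
        0.05418383]), 'effort': array([-4.75103093e-05, -3.91689956e+01,  1.87936109e+01,  4.23189774e+00,
        1.34957887e-02, -7.29011458e-05]), 'tcp_pos': array([0.16341071, 0.60274985, 0.24025711]), 'ee_rot': array([[ 9.65100620e-01, -2.61879003e-01, -4.24737408e-04],
       [-2.61879332e-01, -9.65098736e-01, -1.90923956e-03],
       [ 9.00762166e-05,  1.95383823e-03, -9.99998087e-01]]), 'wrist_force': array([-0.18177909,  0.42013875, -0.19622429]), 'moment': array([-0.06656284, -0.02049697,  0.02353352]), 'gripper_force': 0.0, 'gripper_width': 1.000672457203945}
```

View pics/top0.png

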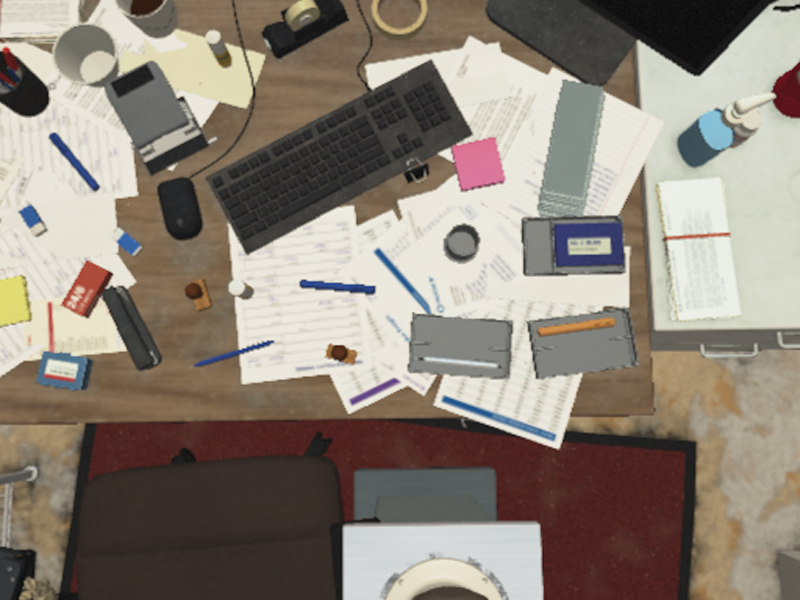

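View pics/scene0.png

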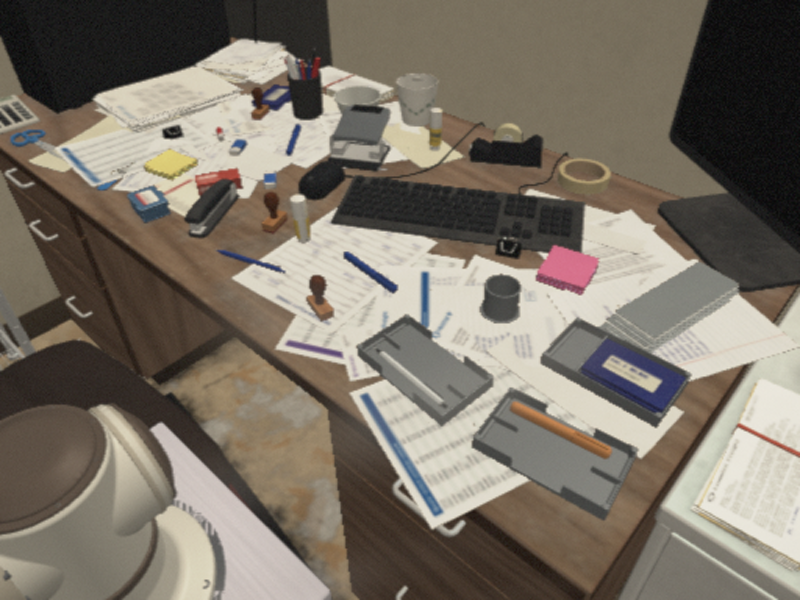

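The top view shows these candidates (800 px coordinates):
- **Stamps:** (341,353), (198,293), and a third far left, seen in the scene view at (259,103). The one nearest the base is (341,353).
- **Blue bars:** the thick highlighter at (338,287), the slim pen at (233,353), and a far look-alike at (74,162). The bar at (403,280) is only print on paper.
- **Glue sticks:** (240,288), in front of the keyboard. The one at (215,43) is behind it.
- **Trays:** pen tray (460,345), marker tray (582,343), stamp tray (573,246) with its bay on the left, and cup (462,242).

```bash
cat > h.py <<'E'
import numpy as np,cv2
from station import eyes,sensors
def world(d):
    h,w=d["z_map"].shape; v,u=np.mgrid[:h,:w]; K=d["K"]; z=d["z_map"]
    P=np.stack([(u-K[0,2])/K[0,0]*z,-(v-K[1,2])/K[1,1]*z,-z,np.ones_like(z)],-1)
    return (P@d["world_from_camera"].T)[...,:3]
def plane(d,uv,z):   # cast pixels onto height z
    K=d["K"];T=d["world_from_camera"];uv=np.atleast_2d(uv).astype(float)
    r=np.stack([(uv[:,0]-K[0,2])/K[0,0],-(uv[:,1]-K[1,2])/K[1,1],-np.ones(len(uv))],1)@T[:3,:3].T
    return T[:3,3]+r*((z-T[2,3])/r[:,2])[:,None]
def rect(P):
    c,s,a=cv2.minAreaRect((P[:,:2]*1000).astype(np.float32)); b=cv2.boxPoints((c,s,a))
    e=[b[1]-b[0],b[2]-b[1]]; e=max(e,key=np.linalg.norm); 
    return np.round(c,1),np.round(sorted(s),1),round(float(np.degrees(np.arctan2(e[1],e[0]))%180),1)
def box(m,c,r):
    k=np.zeros_like(m); x,y=[int(t*.64) for t in c]; r=int(r*.64); k[max(0,y-r):y+r,max(0,x-r):x+r]=1; return m&k
def big(m):
    n,l,s,_=cv2.connectedComponentsWithStats(m.astype(np.uint8)); return l==1+np.argmax(s[1:,4])
E
cat > m.py <<'E'
from h import *
d=dict(np.load("top0.npz")); W=world(d); hsv=cv2.cvtColor(d["pixels"],cv2.COLOR_RGB2HSV); H,S,V=cv2.split(hsv)
print("desk z",np.median(W[160:220,120:220,2]))
blue=(H>105)&(H<130)&(S>140)
def rep(n,m,z):
    m=big(m); vu=np.argwhere(m); print(n,len(vu),rect(plane(d,vu[:,::-1],z)),"depth z pct",np.percentile(W[m][:,2],[10,50,90]).round(4))
rep("hl",box(blue,(338,287),50),.012); rep("pen",box(blue,(233,353),50),.006); rep("other",box(blue,(74,162),45),.006)
br=(H<18)&(S>90)
for n,c in(("stamp",(341,353)),("stamp2",(198,293))):
    m=box(br,c,22); rep(n+" all",m,.018); rep(n+" block",m&(V>120),.018); rep(n+" knob",box(W[...,2]>.045,c,25),.06)
rep("glue",box(W[...,2]>.07,(240,288),25),.09); rep("cup",box(W[...,2]>.035,(462,242),30),.05)
gray=(S<60)&(V>70)&(V<150)
hs=(W[...,2]>.012)&(W[...,2]<.04)
org=(H>5)&(H<20)&(S>150)
rep("rest hl",box(org,(577,327),60),.02)
for n,c,r in(("pen tray",(460,345),62),("marker tray",(582,343),64),("stamp tray",(573,246),60)):
    m=box(hs,c,r); rep(n+" h",m,.02); m=box(gray,c,r); rep(n+" gray",m,.015)
g=d["pixels"][:,:,::-1]; a=cv2.resize(g[165:255,110:260],None,fx=4,fy=4,interpolation=cv2.INTER_CUBIC)
b=cv2.resize(g[130:250,255:415],None,fx=3.75,fy=3.75,interpolation=cv2.INTER_CUBIC)[:,:600]
cv2.imwrite("pics/crop1.png",a)
E
python3 m.py
```

```text
desk z 0.002298984124801451
hl 192 (array([537.5, 162.4]), array([ 11.6, 120.7]), 83.7) depth z pct [0.0114 0.0151 0.0185]
pen 92 (array([428.8, 336.1]), array([  5.1, 123. ]), 106.3) depth z pct [0.005  0.0078 0.0103]
other 162 (array([761.4, 614.2]), array([ 10.1, 124.2]), 40.0) depth z pct [0.0113 0.014  0.0172]
stamp all 162 (array([426.3, 156.8]), array([23.9, 47.4]), 74.0) depth z pct [0.017  0.0564 0.0675]
stamp block 49 (array([420.8, 142.3]), array([16.1, 21. ]), 165.2) depth z pct [0.0161 0.0189 0.0221]
stamp knob 96 (array([423.7, 156.3]), array([25.4, 25.6]), 79.8) depth z pct [0.0558 0.0643 0.0688]
stamp2 all 633 (array([530.1, 395.8]), array([69.9, 70.5]), 1.1) depth z pct [-0.0026  0.0016  0.0613]
stamp2 block 423 (array([530.4, 395.6]), array([69.6, 70. ]), 91.5) depth z pct [-0.0027  0.0008  0.0187]
stamp2 knob 95 (array([525.7, 387.8]), array([24.9, 25.4]), 1.2) depth z pct [0.0551 0.0638 0.0685]
glue 99 (array([525.3, 310.4]), array([24.5, 26.8]), 89.2) depth z pct [0.081  0.088  0.0913]
cup 121 (array([605.3, -44.4]), array([52.2, 54.8]), 134.3) depth z pct [0.0398 0.0493 0.0527]
rest hl 203 (array([ 464.2, -228.9]), array([ 11.2, 122.9]), 97.3) depth z pct [0.0179 0.0214 0.0245]
pen tray h 147 (array([407.5, -36.4]), array([ 10.5, 133. ]), 85.6) depth z pct [0.0127 0.0149 0.0175]
pen tray gray 2208 (array([435.3, -38.2]), array([ 96.9, 166. ]), 84.8) depth z pct [0.0041 0.0071 0.0121]
marker tray h 282 (array([ 463.2, -231.2]), array([ 15.2, 128. ]), 97.3) depth z pct [0.0165 0.0207 0.0239]
marker tray gray 2145 (array([ 439.4, -239.9]), array([101.1, 171.8]), 97.0) depth z pct [0.0042 0.0074 0.0159]
stamp tray h 1567 (array([ 600. , -231.8]), array([ 99. , 169.2]), 90.8) depth z pct [0.0185 0.0229 0.0259]
stamp tray gray 1237 (array([ 610.3, -232.1]), array([122.7, 170.3]), 87.9) depth z pct [0.0043 0.0081 0.022 ]
```

View pics/crop1.png

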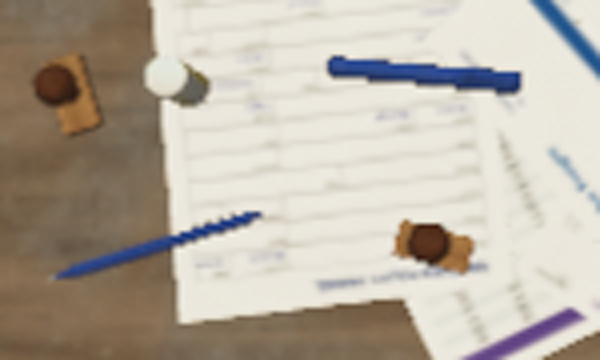

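The crop shows the highlighter at (425,75), the pen at (156,246), the chosen stamp at (432,243), the second stamp at (68,92) and the glue stick at (170,75). The choices stand. I'll do the glue stick first, because it crowds the pen.

```bash
cat > g.py <<'E'
import sys,numpy as np
from scipy.spatial.transform import Rotation as Ro
from station import sensors
x,y,z,a=map(float,sys.argv[1:5]); s=sensors.sense(); R=np.array(s["ee_rot"])
t=np.radians(a); Y=np.array([np.cos(t),np.sin(t),0]); Z=np.array([0,0,-1.]); X=np.cross(Y,Z); T=np.stack([X,Y,Z],1)
d=R.T@(np.array([x,y,z])-s["tcp_pos"]); rv=np.degrees(Ro.from_matrix(R.T@T).as_rotvec())
print("delta",d.round(4),"rot",rv.round(1),"rows",max(np.linalg.norm(d)/.05,np.linalg.norm(rv)/8.59).round(1),"at",s["tcp_pos"].round(3),"w",round(s["gripper_width"],3))
E
python3 - <<'E'
from h import *
d=dict(np.load("top0.npz")); W=world(d)
def tp(c,r,lo,hi):
    m=box((W[...,2]>lo)&(W[...,2]<hi),c,r); print(m.sum(),W[m].mean(0).round(4),rect(W[m]))
tp((240,288),25,.084,.1); tp((341,353),22,.06,.08); tp((462,242),30,.045,.06)
e=plane(d,[(122.5,234.5),(175.5,218)],.006);print("pen ends",e.round(4),e.mean(0),np.linalg.norm(e[1]-e[0]))
d2=dict(np.load("scene0.npz")); W2=world(d2)
def ts(c,r,lo,hi):
    m=box((W2[...,2]>lo)&(W2[...,2]<hi),c,r); print("scene",m.sum(),W2[m].mean(0).round(4),rect(W2[m]))
ts((300,200),16,.084,.1); ts((318,285),16,.06,.08); ts((502,285),30,.045,.06)
E
python3 g.py .524 .310 .2 -180
```

```text
85 [0.5251 0.3131 0.0888] (array([525.2, 313.3]), array([23.1, 24. ]), 153.3)
74 [0.4242 0.1562 0.0653] (array([424.7, 156.4]), array([22.1, 22.5]), 123.5)
93 [ 0.6073 -0.0475  0.05  ] (array([605. , -45.8]), array([52.1, 52.1]), 64.7)
pen ends [[0.4075 0.404  0.006 ]
 [0.4482 0.2679 0.006 ]] [0.427876   0.33596732 0.006     ] 0.14201354887519166
scene 53 [0.5275 0.3143 0.0882] (array([530.4, 316.6]), array([23.2, 27.8]), 47.1)
scene 64 [0.4231 0.1542 0.0653] (array([423.7, 154.8]), array([18.5, 22.8]), 131.5)
scene 129 [ 0.6074 -0.0437  0.0488] (array([607.2, -44.4]), array([51.8, 56.2]), 14.8)
delta [0.4247 0.188  0.0407] rot [ 0.1 -0.1 74.8] rows 9.3 at [0.163 0.603 0.24 ] w 1.001
```

```bash
python3 -m handwheel '[[1,0.425,0.188,0.04,0,0,75],[1,0.425,0.188,0.04,0,0,75],[1,0.425,0.188,0.04,0,0,75],[1,0.425,0.188,0.04,0,0,75],[1,0.425,0.188,0.04,0,0,75],[1,0.425,0.188,0.04,0,0,75],[1,0.425,0.188,0.04,0,0,75],[1,0.425,0.188,0.04,0,0,75]]'; python3 g.py .525 .312 .2 -180
```

```text
time_s: 0.9
tcp_pos: [0.4742, 0.3506, 0.2065]
ee_rot: [[0.1, -0.995, -0.001], [-0.995, -0.1, -0.0], [0.0, 0.001, -1.0]]
wrist_force: [1.9, 0.7, 0.0]
gripper_width: 1.004
gripper_force: 0.0
delta [ 0.0435 -0.0467  0.0065] rot [ 0.  -0.   5.7] rows 1.3 at [0.474 0.351 0.206] w 1.004
```

```bash
python3 -m handwheel '[[1,0.043,-0.047,0.006,0,0,5.7],[1,0.043,-0.047,0.006,0,0,5.7],[1,0.043,-0.047,0.006,0,0,5.7],[1,0.043,-0.047,0.006,0,0,5.7]]' | head -3; python3 g.py .525 .312 .075 -180
```

```text
time_s: 1.3
tcp_pos: [0.5239, 0.3146, 0.2006]
ee_rot: [[0.007, -1.0, -0.001], [-1.0, -0.007, -0.0], [0.0, 0.001, -1.0]]
delta [ 0.0025 -0.0012  0.1256] rot [ 0.  -0.   0.4] rows 2.5 at [0.524 0.315 0.201] w 0.999
```

Descend onto the glue stick, grip and lift.

```bash
python3 -m handwheel '[[1,0.002,-0.001,0.05,0,0,0],[1,0.002,-0.001,0.1,0,0,0],[1,0.002,-0.001,0.125,0,0,0],[1,0.002,-0.001,0.125,0,0,0],[0,0.002,-0.001,0.125,0,0,0],[0,0.002,-0.001,0.125,0,0,0],[0,0.002,-0.001,0.125,0,0,0],[0,0.002,-0.001,0.125,0,0,0]]'; python3 -m handwheel '[[0,0,0,0,0,0,0],[0,0,0,0,0,0,0],[0,0,0,-0.04,0,0,0],[0,0,0,-0.08,0,0,0],[0,0,0,-0.12,0,0,0],[0,0,0,-0.12,0,0,0],[0,0,0,-0.12,0,0,0]]';python3 g.py .606 -.045 .195 -180
```

```text
time_s: 2.1
tcp_pos: [0.5259, 0.3131, 0.0776]
ee_rot: [[0.007, -1.0, 0.002], [-1.0, -0.007, 0.002], [-0.002, -0.002, -1.0]]
wrist_force: [-0.9, 0.3, 0.9]
gripper_width: 0.721
gripper_force: 0.0
time_s: 2.8
tcp_pos: [0.5256, 0.3127, 0.1972]
ee_rot: [[0.006, -1.0, 0.002], [-1.0, -0.006, 0.002], [-0.002, -0.002, -1.0]]
wrist_force: [0.4, 0.1, -0.3]
gripper_width: 0.082
gripper_force: 0.0
delta [ 0.3581 -0.0782  0.0015] rot [-0.1  0.1  0.4] rows 7.3 at [0.526 0.313 0.197] w 0.082
```

The fingers were slow and closed too late. I'll open again and check the glue stick.

```bash
python3 -m handwheel '[[1,0,0,0,0,0,0],[1,0,0,0,0,0,0],[1,0,0,0,0,0,0],[1,0,0,0,0,0,0],[1,0,0,0,0,0,0],[1,0,0,0,0,0,0],[1,0,0,0,0,0,0],[1,0,0,0,0,0,0]]'|tail -2; python3 - <<'E'
from h import *
d=eyes.capture("scene");W=world(d)
cv2.imwrite("pics/s1.png",cv2.resize(d["pixels"][60:220,100:313,::-1],None,fx=3,fy=3))
m=box((W[...,2]>.075)&(W[...,2]<.1),(300,200),30);print(m.sum(),W[m].mean(0).round(4),W[m].std(0).round(4))
E
```

```text
gripper_width: 0.722
gripper_force: 0.0
77 [0.5253 0.3117 0.0852] [0.0065 0.006  0.0046]
```

View pics/s1.png

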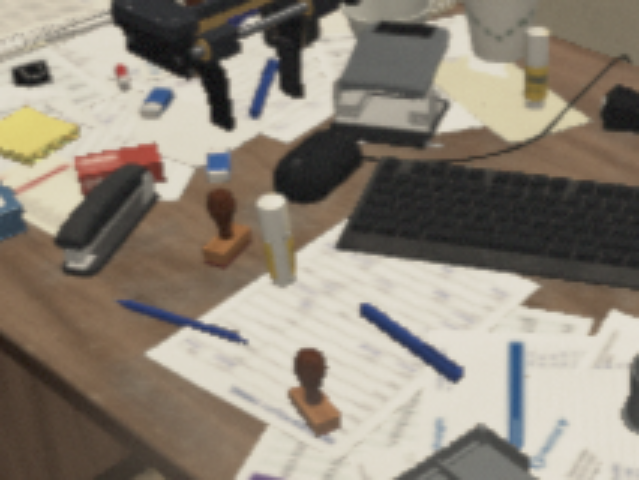

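The glue stick still stands at crop (277,240), world (0.525, 0.312). I'll retry with enough closing time.

```bash
python3 -m handwheel '[[0.7,0,0,0.05,0,0,0],[0.7,0,0,0.1,0,0,0],[0.7,0,0,0.12,0,0,0],[0.7,0,0,0.12,0,0,0],[0,0,0,0.12,0,0,0],[0,0,0,0.12,0,0,0],[0,0,0,0.12,0,0,0],[0,0,0,0.12,0,0,0]]'|tail -2; python3 -m handwheel '[[0,0,0,0,0,0,0],[0,0,0,0,0,0,0],[0,0,0,0,0,0,0],[0,0,0,0,0,0,0],[0,0,0,0,0,0,0],[0,0,0,0,0,0,0]]'
```

```text
gripper_width: 0.421
gripper_force: 0.0
time_s: 5.05
tcp_pos: [0.5256, 0.3126, 0.0766]
ee_rot: [[0.007, -1.0, 0.001], [-1.0, -0.007, 0.0], [-0.0, -0.001, -1.0]]
wrist_force: [-1.6, -0.2, 5.7]
gripper_width: 0.282
gripper_force: 30.0
```

Gripped: 0.282 × 87 mm is about 24.5 mm. Lift.

```bash
python3 -m handwheel '[[0,0,0,-0.05,0,0,0],[0,0,0,-0.1,0,0,0],[0,0,0,-0.12,0,0,0],[0,0,0,-0.12,0,0,0],[0,0,0,-0.12,0,0,0]]'|tail -2;python3 g.py .606 -.045 .195 -180
```

```text
gripper_width: 0.281
gripper_force: 30.0
delta [ 3.577e-01 -7.900e-02  1.000e-04] rot [0.1 0.  0.3] rows 7.3 at [0.525 0.312 0.195] w 0.281
```

```bash
python3 -m handwheel '[[0,0.04,-0.01,0,0,0,0],[0,0.09,-0.02,0,0,0,0],[0,0.14,-0.031,0,0,0,0],[0,0.19,-0.042,0,0,0,0],[0,0.24,-0.053,0,0,0,0],[0,0.29,-0.064,0,0,0,0],[0,0.33,-0.073,0,0,0,0],[0,0.358,-0.079,0,0,0,0]]'|tail -2;python3 -m handwheel '[[0,0,0,0,0,0,0],[0,0,0,0,0,0,0],[0,0,0,0,0,0,0]]' | tail -1;python3 g.py .606 -.045 .084 -180; python3 - <<'E'
from h import *
d=eyes.capture("top");W=world(d);d2=eyes.capture("scene")
cv2.imwrite("pics/t2.png",np.hstack([cv2.resize(d["pixels"][90:240,230:330,::-1],None,fx=4,fy=4),cv2.resize(d2["pixels"][90:240,270:370,::-1],None,fx=4,fy=4)]))
E
```

```text
gripper_width: 0.282
gripper_force: 30.0
gripper_force: 30.0
delta [ 0.0007 -0.0002  0.1106] rot [ 0.1 -0.   0.4] rows 2.2 at [ 0.606 -0.044  0.195] w 0.283
```

View pics/t2.png

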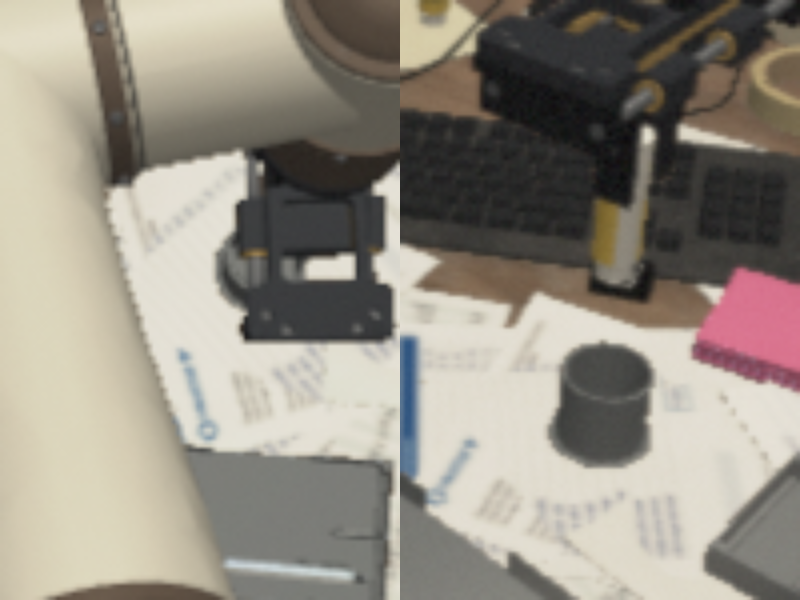

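The glue stick hangs upright in the gripper, right half at (620,240), with the cup below at (605,400). Lower it into the cup.

```bash
python3 -m handwheel '[[0,0,0,0.04,0,0,0],[0,0,0,0.07,0,0,0],[0,0,0,0.09,0,0,0],[0,0,0,0.1,0,0,0],[0,0,0,0.108,0,0,0],[0,0,0,0.11,0,0,0],[0,0,0,0.11,0,0,0],[0,0,0,0.11,0,0,0]]';python3 -m handwheel '[[0.7,0,0,0.001,0,0,0],[0.7,0,0,0.001,0,0,0],[0.7,0,0,0.001,0,0,0],[0.7,0,0,0.001,0,0,0],[0.7,0,0,0.001,0,0,0],[0.7,0,0,0.001,0,0,0],[0.7,0,0,0.001,0,0,0],[0.7,0,0,0.001,0,0,0]]'|tail -2; python3 -m handwheel '[[0.7,0,0,-0.04,0,0,0],[0.7,0,0,-0.09,0,0,0],[0.7,0,0,-0.11,0,0,0],[0.7,0,0,-0.11,0,0,0]]'|tail -2;python3 g.py .424 .156 .18 -103
```

```text
time_s: 7.55
tcp_pos: [0.6075, -0.0449, 0.0871]
ee_rot: [[0.007, -1.0, 0.002], [-1.0, -0.007, 0.0], [-0.0, -0.002, -1.0]]
wrist_force: [0.1, -0.7, 0.1]
gripper_width: 0.277
gripper_force: 30.0
gripper_width: 0.695
gripper_force: 0.0
gripper_width: 0.702
gripper_force: 0.0
delta [-0.2022  0.1837  0.0181] rot [ -0.5  -0.3 -76.6] rows 8.9 at [ 0.609 -0.045  0.2  ] w 0.702
```

```bash
python3 -m handwheel '[[0.7,-0.02,0.02,0,0,0,-8],[0.7,-0.05,0.045,0.002,0,0,-16],[0.7,-0.075,0.07,0.004,0,0,-24],[0.7,-0.1,0.09,0.006,0,0,-32],[0.7,-0.125,0.115,0.01,0,0,-40],[0.7,-0.15,0.136,0.01,0,0,-48],[0.7,-0.175,0.16,0.015,0,0,-56],[0.7,-0.2,0.182,0.018,0,0,-64]]'|head -2;python3 -m handwheel '[[0.7,0,0,0,0,0,-8],[0.7,0,0,0,0,0,-12.5],[0.7,0,0,0,0,0,-12.5],[0.7,0,0,0,0,0,-12.5]]'|head -3;python3 g.py .424 .156 .052 -103
python3 - <<'E'
from h import *
d=eyes.capture("scene");W=world(d)
m=box((W[...,2]>.085)&(W[...,2]<.11),(502,275),30);print(m.sum(),W[m].mean(0).round(4),rect(W[m]))
m=box((W[...,2]>.06)&(W[...,2]<.08),(318,285),16);print(m.sum(),W[m].mean(0).round(4))
cv2.imwrite("pics/s3.png",cv2.resize(d["pixels"][110:250,150:360,::-1],None,fx=3.5,fy=3.5))
E
```

```text
time_s: 9.55
tcp_pos: [0.4216, 0.1541, 0.1758]
time_s: 9.95
tcp_pos: [0.4231, 0.1535, 0.1763]
ee_rot: [[0.973, -0.229, -0.001], [-0.229, -0.973, -0.001], [-0.001, 0.001, -1.0]]
delta [ 0.0004 -0.0028  0.1243] rot [ 0.1  0.1 -0.2] rows 2.5 at [0.423 0.154 0.176] w 0.7
98 [ 0.6019 -0.0436  0.093 ] (array([604. , -42.2]), array([23.9, 25.5]), 51.8)
62 [0.423  0.1544 0.0654]
```

View pics/s3.png

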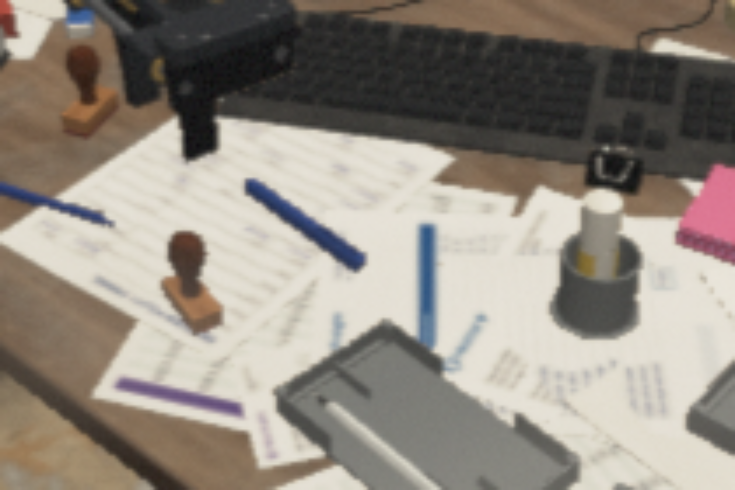

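The glue stick stands upright in the cup at crop (600,245), and the stamp is at (188,280). Descend on the knob.

```bash
python3 -m handwheel '[[0.7,0,-0.002,0.05,0,0,0],[0.7,0,-0.002,0.1,0,0,0],[0.7,0,-0.002,0.124,0,0,0],[0.7,0,-0.002,0.124,0,0,0],[0,0,-0.002,0.124,0,0,0],[0,0,-0.002,0.124,0,0,0],[0,0,-0.002,0.124,0,0,0],[0,0,-0.002,0.124,0,0,0]]'|tail -2; python3 -m handwheel '[[0,0,0,0,0,0,0],[0,0,0,0,0,0,0],[0,0,0,0,0,0,0],[0,0,0,0,0,0,0],[0,0,0,0,0,0,0]]'
```

```text
gripper_width: 0.422
gripper_force: 0.0
time_s: 11.3
tcp_pos: [0.4247, 0.1564, 0.0535]
ee_rot: [[0.974, -0.227, 0.002], [-0.227, -0.974, 0.001], [0.001, -0.002, -1.0]]
wrist_force: [-0.6, 1.9, 5.0]
gripper_width: 0.285
gripper_force: 30.0
```

```bash
python3 -m handwheel '[[0,0,0,-0.05,0,0,0],[0,0,0,-0.1,0,0,0],[0,0,0,-0.12,0,0,0],[0,0,0,-0.12,0,0,0],[0,0,0,-0.12,0,0,0]]'; python3 g.py .60 -.174 .175 -179
```

```text
time_s: 11.8
tcp_pos: [0.4229, 0.1551, 0.1721]
ee_rot: [[0.974, -0.228, -0.002], [-0.228, -0.974, -0.001], [-0.002, 0.001, -1.0]]
wrist_force: [-1.2, -0.2, -0.9]
gripper_width: 0.287
gripper_force: 29.9
delta [ 0.2475  0.2801 -0.003 ] rot [ 0.1  0.  75.8] rows 8.8 at [0.423 0.155 0.172] w 0.287
```

```bash
python3 -m handwheel '[[0,0.03,0.03,0,0,0,8],[0,0.06,0.065,0,0,0,16],[0,0.09,0.1,0,0,0,24],[0,0.12,0.135,-0.003,0,0,32],[0,0.15,0.17,-0.003,0,0,40],[0,0.18,0.205,-0.003,0,0,48],[0,0.21,0.24,-0.003,0,0,56],[0,0.24,0.27,-0.003,0,0,64]]'|head -2;python3 -m handwheel '[[0,0,0,0,0,0,8],[0,0,0,0,0,0,12],[0,0,0,0,0,0,12],[0,0,0,0,0,0,12]]'|head -2;python3 g.py .6 -.174 .06 -179
python3 - <<'E'
from h import *
d=eyes.capture("scene")
cv2.imwrite("pics/s4.png",cv2.resize(d["pixels"][120:280,300:480,::-1],None,fx=3.5,fy=3.5))
d=eyes.capture("top");W=world(d); m=box((W[...,2]>.012)&(W[...,2]<.04),(573,246),60);print(rect(W[big(m)]))
E
```

```text
time_s: 12.6
tcp_pos: [0.5952, -0.1638, 0.1727]
time_s: 13.0
tcp_pos: [0.5953, -0.1616, 0.1739]
delta [ 0.0125 -0.0049  0.1139] rot [ 0.2  0.  -0. ] rows 2.3 at [ 0.595 -0.162  0.174] w 0.286
(array([ 600.4, -288.3]), array([55.5, 96.3]), 1.8)
```

View pics/s4.png

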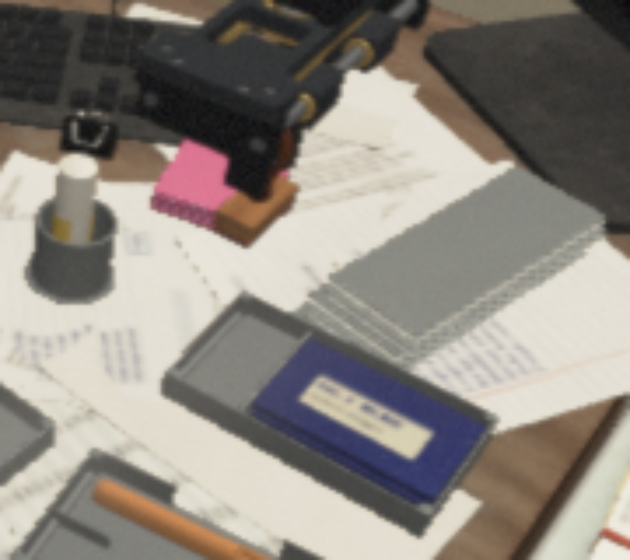

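The block at (255,210) hangs level, its long side parallel to the tray's short side. The bay is at (240,350). Align first, then lower.

```bash
python3 -m handwheel '[[0,0.0125,-0.005,0.03,0,0,0],[0,0.0125,-0.005,0.05,0,0,0],[0,0.0125,-0.005,0.07,0,0,0],[0,0.0125,-0.005,0.085,0,0,0],[0,0.0125,-0.005,0.1,0,0,0],[0,0.0125,-0.005,0.109,0,0,0],[0,0.0125,-0.005,0.112,0,0,0],[0,0.0125,-0.005,0.112,0,0,0]]';python3 -m handwheel '[[0,0,0,0.001,0,0,0],[0.6,0,0,0.001,0,0,0],[0.6,0,0,0.001,0,0,0],[0.6,0,0,0.001,0,0,0],[0.6,0,0,0.001,0,0,0],[0.6,0,0,0.001,0,0,0],[0.6,0,0,0.001,0,0,0],[0.6,0,0,0.001,0,0,0]]'|tail -4; python3 -m handwheel '[[0.6,0,0,-0.04,0,0,0],[0.6,0,0,-0.09,0,0,0],[0.6,0,0,-0.11,0,0,0],[0.6,0,0,-0.11,0,0,0]]'|tail -2;python3 g.py .5375 .1624 .16 -186.3
```

```text
time_s: 13.9
tcp_pos: [0.6015, -0.174, 0.0639]
ee_rot: [[0.016, -1.0, -0.0], [-1.0, -0.016, -0.0], [0.0, 0.0, -1.0]]
wrist_force: [-0.3, -0.4, -2.0]
gripper_width: 0.283
gripper_force: 30.0
ee_rot: [[0.015, -1.0, -0.0], [-1.0, -0.015, -0.0], [0.0, 0.0, -1.0]]
wrist_force: [0.2, -0.5, -0.2]
gripper_width: 0.596
gripper_force: 0.0
gripper_width: 0.603
gripper_force: 0.0
delta [-0.3379  0.0611  0.0167] rot [-0.5 -0.   7.2] rows 6.9 at [ 0.604 -0.174  0.178] w 0.603
```

```bash
python3 -m handwheel '[[0.6,-0.04,0.007,0,0,0,7],[0.6,-0.09,0.016,0.002,0,0,7],[0.6,-0.14,0.025,0.005,0,0,7],[0.6,-0.19,0.034,0.008,0,0,7],[0.6,-0.24,0.043,0.01,0,0,7],[0.6,-0.29,0.052,0.013,0,0,7],[0.6,-0.325,0.058,0.016,0,0,7],[0.6,-0.338,0.061,0.017,0,0,7]]'|head -1;python3 -m handwheel '[[0.6,0,0,0,0,0,0],[0.6,0,0,0,0,0,0],[0.6,0,0,0,0,0,0]]'|head -2
python3 - <<'E'
from h import *
d=eyes.capture("scene");W=world(d)
m=box((W[...,2]>.064)&(W[...,2]<.085),(565,325),40);print("knob",m.sum(),W[m].mean(0).round(4))
H,S,V=cv2.split(cv2.cvtColor(d["pixels"],cv2.COLOR_RGB2HSV))
m=big(box((H>105)&(H<130)&(S>140),(370,270),38));print("hl",rect(plane(d,np.argwhere(m)[:,::-1],.01)))
cv2.imwrite("pics/s5.png",cv2.resize(d["pixels"][130:280,190:460,::-1],None,fx=2.9,fy=2.9))
E
python3 g.py .5375 .1624 .022 -186.3
```

```text
time_s: 15.9
time_s: 16.2
tcp_pos: [0.5354, 0.1616, 0.1556]
knob 93 [ 0.6001 -0.1781  0.0702]
hl (array([540.2, 191.1]), array([ 7.4, 68.7]), 85.9)
delta [-0.0011 -0.0019  0.1338] rot [ 0.  -0.   0.1] rows 2.7 at [0.536 0.162 0.156] w 0.601
```

View pics/s5.png

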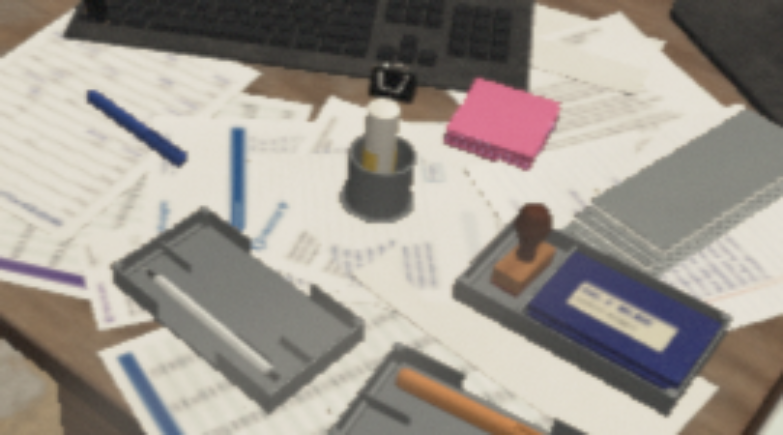

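The stamp stands in its bay at (527,250), and the highlighter lies undisturbed at (137,127). Descend on it.

```bash
python3 -m handwheel '[[0.6,-0.001,-0.002,0.05,0,0,0],[0.6,-0.001,-0.002,0.1,0,0,0],[0.6,-0.001,-0.002,0.125,0,0,0],[0.6,-0.001,-0.002,0.133,0,0,0],[0.6,-0.001,-0.002,0.133,0,0,0],[0,-0.001,-0.002,0.133,0,0,0],[0,-0.001,-0.002,0.133,0,0,0],[0,-0.001,-0.002,0.133,0,0,0]]'|tail -2; python3 -m handwheel '[[0,0,0,0,0,0,0],[0,0,0,0,0,0,0],[0,0,0,0,0,0,0],[0,0,0,0,0,0,0],[0,0,0,0,0,0,0]]'
```

```text
gripper_width: 0.411
gripper_force: 0.0
time_s: 17.55
tcp_pos: [0.5376, 0.1638, 0.0233]
ee_rot: [[-0.106, -0.994, 0.0], [-0.994, 0.106, 0.0], [-0.0, -0.0, -1.0]]
wrist_force: [-1.3, -0.0, 4.0]
gripper_width: 0.173
gripper_force: 30.0
```

```bash
python3 -m handwheel '[[0,0,0,0,0,0,0],[0,0,0,-0.05,0,0,0],[0,0,0,-0.1,0,0,0],[0,0,0,-0.14,0,0,0],[0,0,0,-0.14,0,0,0],[0,0,0,-0.14,0,0,0]]'
python3 - <<'E'
import numpy as np
for n,c,a,x in(("marker",(439.4,-239.9),7.1,-24),("pen",(435.3,-38.2),-5.2,24)):
    t=np.radians(a);print(n,np.array(c)+x*np.array([np.cos(t),np.sin(t)]))
E
python3 g.py .4155 -.243 .16 -173
```

```text
time_s: 18.15
tcp_pos: [0.5374, 0.1638, 0.1634]
ee_rot: [[-0.107, -0.994, 0.001], [-0.994, 0.107, 0.001], [-0.002, -0.001, -1.0]]
wrist_force: [0.4, 0.3, -1.0]
gripper_width: 0.173
gripper_force: 30.0
marker [ 415.58403349 -242.86643544]
pen [459.20122557 -40.37518192]
delta [0.4175 0.0775 0.0027] rot [ -0.1   0.1 -13.2] rows 8.5 at [0.537 0.164 0.163] w 0.173
```

Width 0.173 × 87 is about 15 mm, which matches the highlighter. Move to the marker tray's -x lane.

```bash
python3 -m handwheel '[[0,0.04,0.007,0,0,0,-3],[0,0.09,0.017,0,0,0,-6],[0,0.14,0.026,0,0,0,-9],[0,0.19,0.035,0,0,0,-13],[0,0.24,0.045,0,0,0,-13],[0,0.29,0.054,0,0,0,-13],[0,0.34,0.063,0.003,0,0,-13],[0,0.385,0.072,0.003,0,0,-13]]'|head -2;python3 -m handwheel '[[0,0.03,0.005,0,0,0,0],[0,0.032,0.006,0,0,0,0],[0,0.032,0.006,0,0,0,0],[0,0.032,0.006,0,0,0,0]]'|head -2;python3 g.py .4155 -.243 .03 -173
python3 - <<'E'
from h import *
d=eyes.capture("scene")
cv2.imwrite("pics/s6.png",cv2.resize(d["pixels"][160:350,260:450,::-1],None,fx=3.1,fy=3.1))
E
```

```text
time_s: 18.95
tcp_pos: [0.4228, -0.2118, 0.1578]
time_s: 19.35
tcp_pos: [0.4224, -0.2421, 0.1588]
delta [0.0002 0.0066 0.1288] rot [ 0.1  0.1 -0.1] rows 2.6 at [ 0.422 -0.242  0.159] w 0.173
```

View pics/s6.png

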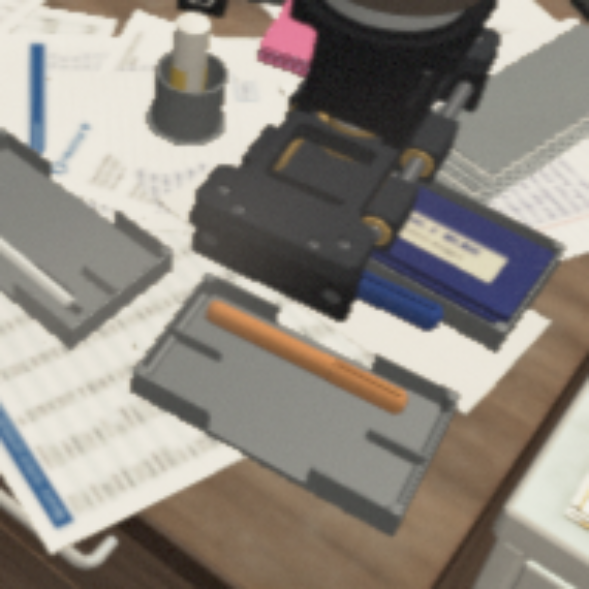

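The highlighter at (400,298) is level and parallel to the lane, and the empty -x lane is at (270,410). Lower, with a small sideways correction.

```bash
python3 -m handwheel '[[0,0,0.0065,0.03,0,0,0],[0,0,0.0065,0.06,0,0,0],[0,0,0.0065,0.085,0,0,0],[0,0,0.0065,0.105,0,0,0],[0,0,0.0065,0.118,0,0,0],[0,0,0.0065,0.126,0,0,0],[0,0,0.0065,0.128,0,0,0],[0,0,0.0065,0.128,0,0,0]]';python3 -m handwheel '[[0,0,0,0,0,0,0],[0,0,0,0.001,0,0,0],[0.4,0,0,0.001,0,0,0],[0.4,0,0,0.001,0,0,0],[0.4,0,0,0.001,0,0,0],[0.4,0,0,0.001,0,0,0],[0.4,0,0,0.001,0,0,0]]'; python3 -m handwheel '[[0.4,0,0,-0.03,0,0,0],[0.4,0,0,-0.08,0,0,0],[0.4,0,0,-0.13,0,0,0],[0.4,0,0,-0.13,0,0,0]]'|tail -2;python3 g.py .428 .336 .165 -163.7
```

```text
time_s: 20.2
tcp_pos: [0.4169, -0.2432, 0.0321]
ee_rot: [[0.121, -0.993, 0.0], [-0.993, -0.121, -0.0], [0.0, -0.0, -1.0]]
wrist_force: [1.4, 0.2, -0.1]
gripper_width: 0.172
gripper_force: 30.0
time_s: 20.9
tcp_pos: [0.4165, -0.2437, 0.031]
ee_rot: [[0.12, -0.993, 0.0], [-0.993, -0.12, -0.0], [0.0, -0.0, -1.0]]
wrist_force: [-0.1, -0.0, -0.2]
gripper_width: 0.395
gripper_force: 0.0
gripper_width: 0.399
gripper_force: 0.0
delta [-5.759e-01 -7.750e-02  1.000e-04] rot [-0.8 -0.5 -9.3] rows 11.6 at [ 0.421 -0.245  0.168] w 0.399
```

```bash
python3 -m handwheel '[[0.5,-0.04,-0.005,0,0,0,0],[0.5,-0.09,-0.012,0,0,0,0],[0.5,-0.14,-0.019,0,0,0,0],[0.5,-0.19,-0.026,0,0,0,0],[0.5,-0.24,-0.032,0,0,0,0],[0.5,-0.29,-0.039,0,0,0,0],[0.5,-0.34,-0.046,0,0,0,-4],[0.5,-0.38,-0.051,0,0,0,-9]]'|head -2;python3 -m handwheel '[[0.5,-0.04,-0.01,0,0,0,0],[0.5,-0.08,-0.02,0,0,0,0],[0.5,-0.13,-0.035,0,0,0,0],[0.5,-0.17,-0.045,0,0,0,0],[0.5,-0.187,-0.05,0,0,0,0],[0.5,-0.187,-0.05,0,0,0,0],[0.5,-0.187,-0.05,0,0,0,0]]'|head -2;python3 g.py .428 .336 .0215 -163.7
python3 - <<'E'
from h import *
d=eyes.capture("scene");d2=eyes.capture("top")
H,S,V=cv2.split(cv2.cvtColor(d["pixels"],cv2.COLOR_RGB2HSV)); b=(H>105)&(H<130)&(S>140)
m=big(box(b,(255,262),45));print("pen blue scene",rect(plane(d,np.argwhere(m)[:,::-1],.006)),m.sum())
H,S,V=cv2.split(cv2.cvtColor(d2["pixels"],cv2.COLOR_RGB2HSV)); b=(H>105)&(H<130)&(S>140)
m=big(box(b,(582,355),55));print("hl top",rect(plane(d2,np.argwhere(m)[:,::-1],.018)),m.sum())
cv2.imwrite("pics/s7.png",np.hstack([cv2.resize(d["pixels"][130:280,120:290,::-1],(453,400)),cv2.resize(d2["pixels"][180:250,330:420,::-1],(347,400))]))
E
```

```text
time_s: 22.1
tcp_pos: [0.4212, 0.1421, 0.1608]
time_s: 22.8
tcp_pos: [0.4181, 0.3324, 0.1602]
delta [-0.0009 -0.0108  0.1387] rot [ 0.1 -0.1 -0.4] rows 2.8 at [0.418 0.332 0.16 ] w 0.497
pen blue scene (array([422.2, 360.3]), array([ 4.6, 44.3]), 103.5) 19
hl top (array([ 416.5, -243.9]), array([ 11.4, 124.6]), 96.5) 206
```

View pics/s7.png

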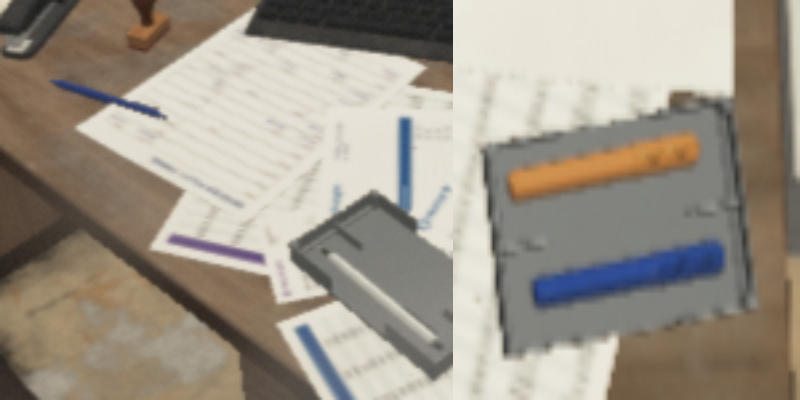

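The highlighter lies centred in its lane, right half at (628,272). The pen spans (50,82)–(168,118) in the left half. I'll cross-check its centre from the scene view.

```bash
python3 - <<'E'
from h import *
d=dict(np.load("scene0.npz"));e=plane(d,[(138.8,160.7),(183,174.8)],.005);print(e.round(4),e.mean(0),np.linalg.norm(e[1]-e[0]))
E
python3 g.py .429 .336 .0215 -163.7
```

```text
[[0.4079 0.3999 0.005 ]
 [0.4473 0.2642 0.005 ]] [0.42762517 0.33205782 0.005     ] 0.14123088939594455
delta [-0.0013 -0.0115  0.1392] rot [ 0.1 -0.  -0.5] rows 2.8 at [0.418 0.332 0.161] w 0.5
```

```bash
python3 -m handwheel '[[0.5,0.001,-0.0105,0.04,0,0,0],[0.5,0.001,-0.0105,0.08,0,0,0],[0.5,0.001,-0.0105,0.11,0,0,0],[0.5,0.001,-0.0105,0.13,0,0,0],[0.5,0.001,-0.0105,0.139,0,0,0],[0.5,0.001,-0.0105,0.139,0,0,0],[0,0.001,-0.0105,0.139,0,0,0],[0,0.001,-0.0105,0.139,0,0,0]]'; python3 -m handwheel '[[0,0,0,0,0,0,0],[0,0,0,0,0,0,0],[0,0,0,0,0,0,0],[0,0,0,0,0,0,0],[0,0,0,0,0,0,0],[0,0,0,0,0,0,0]]'
```

```text
time_s: 23.7
tcp_pos: [0.4297, 0.3358, 0.0235]
ee_rot: [[0.273, -0.962, 0.002], [-0.962, -0.273, 0.002], [-0.002, -0.002, -1.0]]
wrist_force: [-0.1, 0.7, -0.5]
gripper_width: 0.394
gripper_force: 0.0
time_s: 24.3
tcp_pos: [0.4291, 0.3354, 0.0224]
ee_rot: [[0.274, -0.962, 0.0], [-0.962, -0.274, 0.0], [-0.0, -0.0, -1.0]]
wrist_force: [-1.3, -0.3, 3.2]
gripper_width: 0.1
gripper_force: 30.0
```

Pen gripped: 8.7 mm. Lift.

```bash
python3 -m handwheel '[[0,0,0,-0.04,0,0,0],[0,0,0,-0.09,0,0,0],[0,0,0,-0.13,0,0,0],[0,0,0,-0.13,0,0,0],[0,0,0,-0.13,0,0,0]]'|tail -2
python3 g.py .4592 -.0404 .15 -185.2
```

```text
gripper_width: 0.099
gripper_force: 30.0
delta [0.3697 0.0734 0.0018] rot [-0.   0.1 21. ] rows 7.5 at [0.429 0.335 0.152] w 0.099
```

```bash
python3 -m handwheel '[[0,0.03,0.006,0,0,0,3],[0,0.08,0.016,0,0,0,6],[0,0.13,0.026,0,0,0,9],[0,0.18,0.036,0,0,0,12],[0,0.23,0.046,0,0,0,15],[0,0.28,0.056,0,0,0,18],[0,0.33,0.066,0,0,0,21],[0,0.37,0.073,0,0,0,21]]'|head -2;python3 -m handwheel '[[0,0,0,0,0,0,0],[0,0,0,0,0,0,0],[0,0,0,0,0,0,0]]'|tail -2;python3 g.py .4592 -.0404 .03 -185.2
python3 - <<'E'
from h import *
d=eyes.capture("scene")
H,S,V=cv2.split(cv2.cvtColor(d["pixels"],cv2.COLOR_RGB2HSV))
cv2.imwrite("pics/s8.png",cv2.resize(d["pixels"][110:290,210:390,::-1],None,fx=3.3,fy=3.3))
E
```

```text
time_s: 25.6
tcp_pos: [0.4583, -0.043, 0.1501]
gripper_width: 0.098
gripper_force: 30.0
delta [ 1.000e-04 -1.000e-04  1.209e-01] rot [ 0.1 -0.   0.1] rows 2.4 at [ 0.459 -0.04   0.151] w 0.098
```

View pics/s8.png

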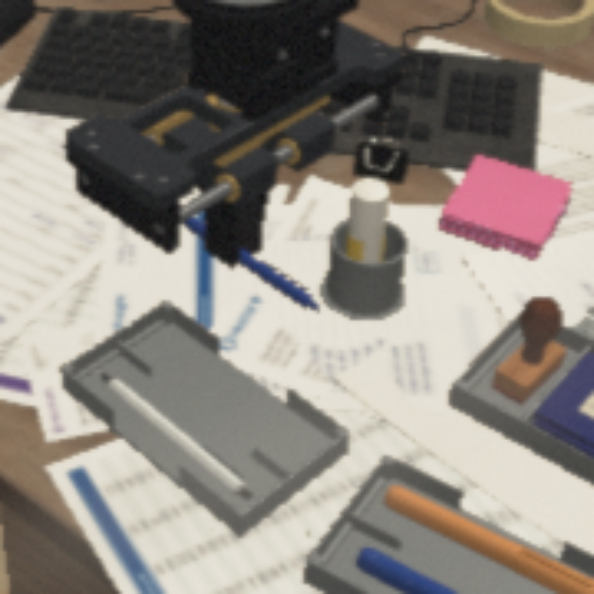

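The pen at (255,262) is level and parallel to the white pen. Lower into the +x lane.

```bash
python3 -m handwheel '[[0,0,0,0.03,0,0,0],[0,0,0,0.06,0,0,0],[0,0,0,0.085,0,0,0],[0,0,0,0.102,0,0,0],[0,0,0,0.113,0,0,0],[0,0,0,0.119,0,0,0],[0,0,0,0.121,0,0,0],[0,0,0,0.121,0,0,0]]'|head -2;python3 -m handwheel '[[0,0,0,0,0,0,0],[0,0,0,0.001,0,0,0],[0.35,0,0,0.001,0,0,0],[0.35,0,0,0.001,0,0,0],[0.35,0,0,0.001,0,0,0],[0.35,0,0,0.001,0,0,0],[0.35,0,0,0.001,0,0,0]]'; python3 -m handwheel '[[0.35,0,0,-0.03,0,0,0],[0.35,0,0,-0.08,0,0,0],[0.35,0,0,-0.13,0,0,0],[0.35,0,0,-0.13,0,0,0]]'|tail -2;python3 g.py .46 .3 .2 -185
```

```text
time_s: 26.75
tcp_pos: [0.4602, -0.04, 0.0311]
time_s: 27.45
tcp_pos: [0.46, -0.0407, 0.03]
ee_rot: [[-0.089, -0.996, 0.0], [-0.996, 0.089, 0.0], [-0.0, -0.0, -1.0]]
wrist_force: [0.1, -0.1, -0.2]
gripper_width: 0.34
gripper_force: 0.0
gripper_width: 0.35
gripper_force: 0.0
delta [-0.3385  0.0338 -0.0326] rot [-0.9  0.2 -0. ] rows 6.8 at [ 0.464 -0.04   0.167] w 0.35
```

```bash
python3 -m handwheel '[[0.35,-0.04,0,-0.03,0,0,0],[0.35,-0.09,0.01,-0.03,0,0,0],[0.35,-0.14,0.01,-0.03,0,0,0],[0.35,-0.19,0.02,-0.03,0,0,0],[0.35,-0.24,0.02,-0.03,0,0,0],[0.35,-0.29,0.03,-0.03,0,0,0],[0.35,-0.34,0.03,-0.03,0,0,0],[0.35,-0.34,0.03,-0.03,0,0,0]]'|head -2
python3 - <<'E'
from h import *
d=eyes.capture("top");W=world(d);H,S,V=cv2.split(cv2.cvtColor(d["pixels"],cv2.COLOR_RGB2HSV)); b=(H>105)&(H<130)&(S>140)
m=big(box(b,(460,335),45));print("pen",rect(plane(d,np.argwhere(m)[:,::-1],.014)),np.percentile(W[m][:,2],[10,50,90]),m.sum())
m=big(box(b,(582,355),45));print("hl",rect(plane(d,np.argwhere(m)[:,::-1],.018)),np.percentile(W[m][:,2],[10,50,90]))
m=box((W[...,2]>.066)&(W[...,2]<.09),(540,246),30);print("stamp top",W[m].mean(0),W[m][:,2].max())
m=box((W[...,2]>.088)&(W[...,2]<.12),(462,242),30);print("glue top",W[m].mean(0),W[m][:,2].max())
d2=eyes.capture("scene")
cv2.imwrite("pics/f.png",np.hstack([cv2.resize(d["pixels"][130:250,250:410,::-1],(440,330)),cv2.resize(d2["pixels"][150:330,225:420,::-1],(357,330))]))
E
```

```text
time_s: 28.65
tcp_pos: [0.4608, 0.3057, 0.1893]
pen (array([458.1, -43.4]), array([  5.3, 123.9]), 84.8) [0.01197105 0.01473243 0.01780672] 96
hl (array([ 416.5, -243.9]), array([ 11.4, 124.6]), 96.5) [0.01832448 0.02148394 0.02490272]
stamp top [ 0.60155501 -0.17579967  0.07199771] 0.07908692594935807
glue top [ 0.60314394 -0.04200579  0.09456696] 0.09990785423598414
```

View pics/f.png

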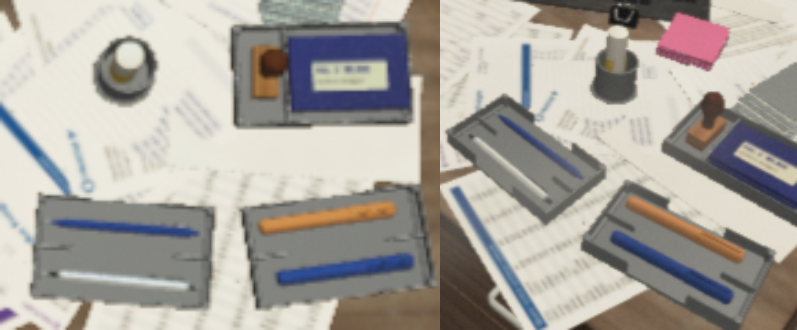

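All four are in place: pen at (125,228), highlighter at (345,268), stamp at (268,70) and glue stick at (125,60). The resting highlighter and pen haven't moved. Hand in.

```bash
python3 -c "
from station import workorder;print(workorder.finish_job())"
```

```text
the job is handed in; nothing more can be done
None
```

I handed the job in with the highlighter, pen, stamp and glue stick each in its place by the final camera check; the hand-in returned no verdict.

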